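# Close the slant-mouthed date jar

## Task

Close up the open jar of dates: draw the steel scoop out through its slanting mouth and lower it gently into the earthenware crock, to stand there handle up, then set the wooden stopper lid into the jar's mouth until its flange sits flush on the steel rim all round. Put the things down rather than drop them, and leave the other goods on the counter as they are.

Things in the scene. Friction and masses are not known exactly. Their poses are not given: they have to be found in the camera images.
- open_jar: The open glass jar, with a bed of dates heaped at the back and the scoop sticking out of its mouth. 135 mm wide, 160 deep, front 100 high, then a roof that slopes up and back at 35 degrees to 177 mm; does not budge. Origin: centre of its underside, z up; at yaw 0 it faces -x, the robot.
- mouth: Steel neck of the open jar, part of it. Origin: centre of the mouth in the plane of its rim, 153 mm up; z: the mouth's axis, outwards and up, 35 degrees from vertical towards the jar's front. Inside it tapers from 95 mm diameter at the rim to 76 mm 30 mm farther in; the rim is 108 mm across and stands 18 mm proud of the sloping roof.
- scoop: Steel scoop, dark wooden handle. Origin on the handle's axis at the bowl's tip; z up the handle. Bowl: z 0-105 mm, 54 wide (y), back 10 mm behind the axis (-x), open side 15 before it. Handle: z 115-205 mm, 20 dia. At the start it leans out of the open jar's mouth, tip down in the dates, back underneath, some 31 degrees from vertical, the last 70 mm or so outside the mouth. 0.14 kg.
- scoop_tip (a point): The scoop's tip, at the body's origin.
- scoop_end (a point): The free end of the handle, on its axis, at z = 205 mm of the scoop.
- lid: Wooden stopper lid of the open jar, standing on its plug on the counter, knob up. Origin: centre of its underside, z through the knob. Tapered plug z 0-26 mm, 76 mm diameter at the bottom, 93 under the flange (1 mm play a side when home); flange 114 mm diameter, z 26-35; round knob 33 mm diameter, z 35-75. About 0.19 kg.
- lid_seat (a point): Centre of the flange's underside, at z = 26 mm of the lid; lies on the mouth's origin when the lid is home.
- lid_knob (a point): Where to grip the knob, on its axis at z = 60 mm of the lid.
- crock: Loose round terracotta crock for the scoop, 102 mm diameter and 110 mm high, open at the top, wall 6 mm, about 0.7 kg. Origin at the centre of its underside, z up.
- crock_floor (a point): Centre of the crock's inner floor, 8 mm above its underside.
- closed_jar: Bystander: a second jar like the open one, full of apricots, its lid on (knob up to 193 mm high). 135 mm wide, 160 deep, front 100 high, then a roof that slopes up and back at 35 degrees to 177 mm; does not budge. Origin: centre of its underside, z up; at yaw 0 it faces -x, the robot.
- oil_bottle: Bystander: loose green glass oil bottle, 64 mm diameter, 230 mm high. Origin at the centre of its underside.
- weigh_bowl: Bystander: loose shallow steel bowl, 150 mm across, 50 mm high. Origin at the centre of its underside.
- tin: Bystander: loose tin can, 74 mm diameter, 105 mm high. Origin at the centre of its underside.

How it is judged:
On the way, in this order (a step that is already met when the one before it is completed fails the run):
1. the scoop stands handle up in the upright crock, let go (z of scoop_tip in the frame of crock below 0.04 m and horizontal distance between scoop_tip and crock_floor below 0.06 m and angle between scoop's own z axis and vertical below 0.75 rad and angle between crock's own z axis and vertical below 0.1 rad and contact force between the fingers and scoop below 0.3 N), for 0.2 s.
2. the lid is home in the open jar's mouth (distance between lid_seat and mouth below 0.004 m and angle between the z axis of lid and the z axis of mouth, either way round below 0.05 rad and angle between lid's own z axis and vertical below 0.9 rad), for 0.2 s.
At the end, for the whole second after the job is handed in: Scoop in the upright crock (6 deg), handle up within 43 deg, tip under 40 mm over the crock's underside and within 60 mm of its axis. Lid in the open jar's mouth: flange centre within 4 mm of the mouth's origin, axes within 2.8 deg. Both let go, all at rest (all of step 1 and all of step 2 and contact force between the fingers and lid below 0.3 N and linear speed of each of scoop, lid, crock below 0.02 m/s); the robot touches nothing.
It fails at once if the oil bottle, bowl or tin is pushed more than 40 mm or knocked over (distance of any of oil_bottle, weigh_bowl, tin from where it was at the start of the episode above 0.04 m or angle between any of oil_bottle, weigh_bowl, tin's own z axis and vertical above 0.4 rad).
It fails at once if the crock is knocked over (angle between crock's own z axis and vertical above 0.5 rad).
It fails at once if the scoop is dropped into the crock (moving faster than 0.8 m/s with its tip inside) (z of scoop_tip in the frame of crock below 0.1 m and horizontal distance between scoop_tip and crock_floor below 0.045 m and linear speed of scoop above 0.8 m/s).
It fails at once if the lid is dropped onto the jar (faster than 0.6 m/s within 30 mm of its seat) (distance between lid_seat and mouth below 0.03 m and linear speed of lid above 0.6 m/s).
It also fails if it takes over 66 s, if anything falls off the work surface, if the arm or the gripper's body presses on something with over 40 N, if the wrist force passes 120 N, or if a joint passes its speed limit or range.

## Robot

A 6-joint arm with a two-finger parallel gripper is mounted at the origin on the work surface. World frame = base frame: x ahead of the robot, y to its left, z up, the work surface at z = 0. Lengths are in m, angles in rad, forces in N, time in s.
With the tool pointing down it reaches from about 0.4 to 0.825 m from the base axis. Payload 7 kg.
Tool frame: the origin (TCP) lies between the finger pads; the fingertips stand 8 mm ahead of it and the grasp point (between the pads) lies 11 mm behind it (arm.finger_overhang is the distance from the TCP to the fingertips, in m); z points along the fingers, y is the line along which they close (so a half turn about z gives the same grasp; the last joint's range is limited). The gripper opens to 88 mm and grips with 3 to 60 N. Pads are 19 mm wide; open, the fingers measure 130 mm over their backs; the gripper's body (78 mm by 193 mm) begins 47 mm behind the grasp point.
Start: joints at [0.288, 0.359, 0.012, 0, -1.224, -0.288], TCP at [0.675, -0, 0.235] pointing down, gripper open.
Joint ranges: [-3.07, 3.07], [-1.43, 2.12], [-1.02, 1.25], [-3.03, 1.67], [-3.05, -0], [-3.03, 3.03]. Speed limits (rad/s): [2.39, 2.39, 3.01, 3.14, 3.14, 3.14].

## Interface

Orientations are given as [roll, pitch, yaw] about the fixed x, y, z axes, in that order (R = Rz(yaw) Ry(pitch) Rx(roll)).
In Python, from station import arm gives the robot as it stands.
- The arm moves only by the tool move_arm, never from a script. Its argument "rows" is text: rows parted by semicolons, each of 7 numbers parted by spaces: the turn, a rotation vector about the tool's x, y, z in degrees, then the shift along the tool's x, y, z in m, then the finger opening in m, from 0 to 0.0876. A call has 1 to 8 rows; each row shifts and turns the commanded pose from where the row before left it, along the tool's axes as they then stand; what a row does not reach is not made up. A row lasts 1/8 s, in which the tool goes at most 62.5 mm and 10.7 degrees, less where a joint would pass 70% of its speed; a pose out of reach is approached as far as the arm can. A call is refused whole if a number of a shift passes 0.0625 or a number of a turn 10.7, either way. A call with a gripper value outside its range is refused whole. The fingers move at their own pace and stop on an object; "squeeze" is the grip in N (left out, the last holds). Time passes only in rows, so rows that do not move let the fingers close. It gives the time, the measured TCP pose, the force, the opening and the grip force at its end, in the units of the state.
- arm.get_state(): the state, without advancing time (a new reading comes with each control period).
- arm.grab_frame(name): name is "scene" or "side" or "wrist"; returns (picture, depth): 480x640x3 uint8, blue, green, red; 480x640 float32, m along the optical axis (not along the pixel's ray), 0 where there is no reading.
- arm.camera_model(name): a dict with "mtx" (3x3 intrinsics, pixels), "k1" (the pictures are not rectified: a ray, as slopes to the right and down, at radius r is drawn at 1 + k1 r^2 times it, then the intrinsics apply), "camera_from_world" (4x4, takes a point from world to camera coordinates); the wrist camera has in their place "mount" (4x4, takes a point from camera to tool coordinates, whose origin is the TCP and whose axes are the flange's). Camera axes: x right, y down, z forward; pixel columns grow to the right and rows downward; lengths in m; the calibration is good to about 2 mm. A picture is of the moment at which its call begins: read the wrist's pose just before it. camera_model takes no time and is no camera call.
- arm.job_done(): hands the job in; it is judged then, once.
The state is a dict: "t": time; "q": joint angles; "qd": joint speeds; "joint_efforts": joint torques, N m; "eef_pos": TCP position; "ee_rot": TCP orientation; "force": force on the tool from outside, world axes, zero at the start; "moment": the same for the moment, N m; "width": finger opening in m; "gripper_force": force on a finger pad.
Only numpy, scipy, OpenCV 4.12 (cv2) and the standard library are available. Lean on these libraries where they do the work, as an engineer would, in place of code of your own. Each camera call takes 0.05 s, during which the arm holds its last target. There are 200 camera calls.

## Working session

There is one attempt and no reset: what is moved stays moved. The work goes in short steps, Python scripts to look and compute and a tool call to move; the robot and the scene stay as the last step left them, time stands still between calls to the robot, and variables do not carry over. Pictures are saved under pics/ and viewed, at most 10 in all, crops included, and the job is handed in when it is done.

Besides the shell and the picture viewer there is one more tool, called after ">>>" as a command line: name --argument value ..., lists and objects as JSON in quotes. move_arm: Moves the arm, as the interface text tells. Its arguments: {"type":"object","properties":{"rows":{"type":"string"},"squeeze":{"type":"number"}},"required":["rows"]}

```bash
mkdir -p pics; ls; python3 - <<'E'
from station import arm
import cv2,numpy as np
for n in("scene","side"):
    p,d=arm.grab_frame(n); cv2.imwrite(f"pics/{n}0.png",p); np.save(f"pics/{n}0.npy",d)
    m=arm.camera_model(n);print(n,m)
print(arm.camera_model("wrist")); s=arm.get_state();print(s)
E
```

```text
pics
scene {'mtx': array([[562.89727034,   0.        , 316.46779706],
       [  0.        , 562.89727034, 242.20756662],
       [  0.        ,   0.        ,   1.        ]]), 'k1': -0.14228590492700963, 'camera_from_world': array([[-5.31584255e-01, -8.47004921e-01, -9.18293006e-04,
         3.58699347e-01],
       [-8.05700796e-01,  5.05995429e-01, -3.07920205e-01,
         5.02140353e-01],
       [ 2.61274581e-01, -1.62945663e-01, -9.51411743e-01,
         1.37044045e+00],
       [ 0.00000000e+00,  0.00000000e+00,  0.00000000e+00,
         1.00000000e+00]])}
side {'mtx': array([[599.3095439 ,   0.        , 313.25605237],
       [  0.        , 599.3095439 , 241.68304308],
       [  0.        ,   0.        ,   1.        ]]), 'k1': -0.0007962567081817714, 'camera_from_world': array([[-0.58886536, -0.80818935, -0.00821998,  0.38470115],
       [-0.69296866,  0.51009504, -0.5095071 ,  0.45331355],
       [ 0.41597119, -0.29433489, -0.86042719,  1.2405847 ],
       [ 0.        ,  0.        ,  0.        ,  1.        ]])}
{'mtx': array([[426.42101367,   0.        , 320.35512189],
       [  0
[... 472 characters left out ...]
{'t': 0.1, 'q': array([ 2.88088206e-01,  3.59330070e-01,  1.11447560e-02, -2.63918758e-04,
       -1.22408612e+00, -2.88069613e-01]), 'qd': array([ 4.76609089e-04, -8.91226364e-04, -4.75381226e-06,  8.60262628e-04,
       -9.57406926e-04,  1.10322444e-03]), 'joint_efforts': array([-1.42273191e-03, -5.84165347e+01,  2.93752134e+01,  7.01551259e+00,
        1.01412315e-02, -6.66964229e-05]), 'eef_pos': array([ 6.74582722e-01, -4.78487558e-05,  2.33712333e-01]), 'ee_rot': array([ 3.14010784e+00, -1.81225152e-04, -1.57086746e+00]), 'force': array([-0.50845944,  0.05926434, -0.08214801]), 'moment': array([-0.0377953 , -0.05144745, -0.01934363]), 'gripper_force': 0.0, 'width': 0.08752508763470916}
```

View pics/scene0.png

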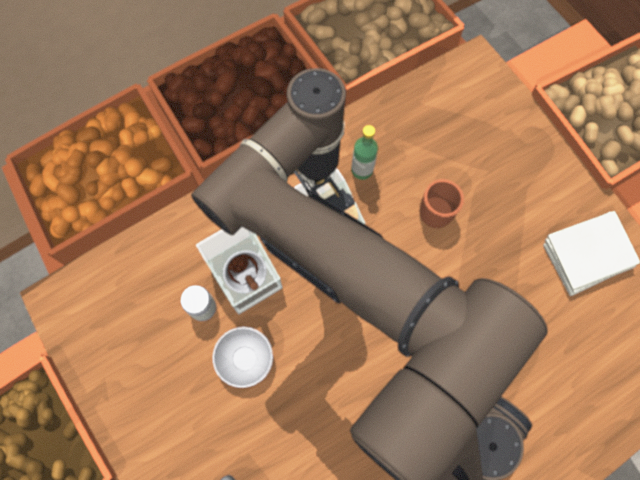

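View pics/side0.png

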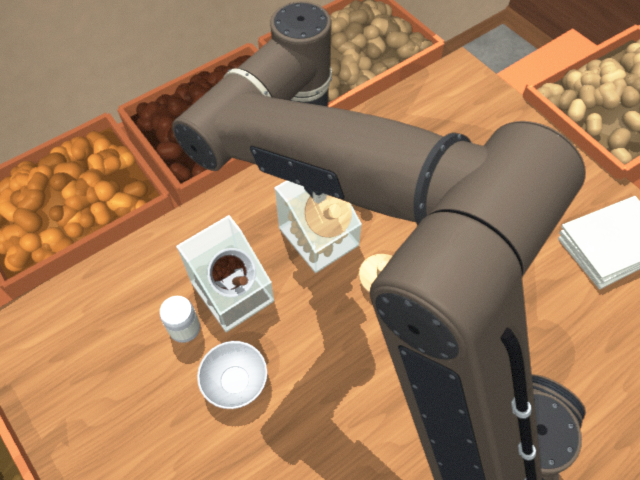

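The scene view shows the open jar with its mouth at about (244,270) and the handle towards (250,285), with the crock's rim at (442,195). The tin is at (198,300), the bowl at (243,357), and the bottle at (365,155). In the side view the mouth is at (232,272), the lid is half hidden at (378,270), and the closed jar is at (320,220).

```bash
cat > h.py <<'E'
import numpy as np,cv2
from scipy.spatial.transform import Rotation as Ro
from station import arm
def tool(s):
    T=np.eye(4);T[:3,:3]=Ro.from_euler('xyz',s['ee_rot']).as_matrix();T[:3,3]=s['eef_pos'];return T
def wfc(n,s=None):
    m=arm.camera_model(n)
    return tool(s)@m['mount'] if n=='wrist' else np.linalg.inv(m['camera_from_world'])
def rays(n,px,s=None):   # origin, directions with unit camera z
    m=arm.camera_model(n);px=np.array(px,float).reshape(-1,1,2)
    K=m['mtx'];u=((px[:,0]-K[:2,2])/[K[0,0],K[1,1]]);v=u.copy()
    for _ in range(20): v=u/(1+m['k1']*(v**2).sum(1,keepdims=True))
    W=wfc(n,s);return W[:3,3],np.c_[v,np.ones(len(v))]@W[:3,:3].T
def cloud(n,d,s=None):   # 480x640x3 world points
    yy,xx=np.mgrid[:480,:640];o,r=rays(n,np.c_[xx.ravel(),yy.ravel()],s)
    P=o+r*d.reshape(-1,1);P[d.ravel()==0]=np.nan;return P.reshape(480,640,3)
def proj(n,P,s=None):
    m=arm.camera_model(n);W=np.linalg.inv(wfc(n,s));p=np.atleast_2d(P)@W[:3,:3].T+W[:3,3]
    v=p[:,:2]/p[:,2:];v=v*(1+m['k1']*(v**2).sum(1,keepdims=True));return v*[m['mtx'][0,0],m['mtx'][1,1]]+m['mtx'][:2,2]
def tri(obs):            # [(name,px,state)] -> point nearest the rays, residual
    A=np.zeros((3,3));b=np.zeros(3);R=[]
    for n,px,s in obs:
        o,r=rays(n,[px],s);r=r[0]/np.linalg.norm(r);M=np.eye(3)-np.outer(r,r);A+=M;b+=M@o;R.append((M,o))
    x=np.linalg.solve(A,b);return x,max(np.linalg.norm(M@(x-o)) for M,o in R)
E
python3 - <<'E'
from h import *
np.set_printoptions(precision=3,suppress=True)
for n,pts in {'scene':dict(crockrimL=(424,203),crockrimR=(460,203),crocktop=(442,182),crockin=(442,200),mouth=(244,262),handle=(250,284),tin=(196,297),bowl=(244,357),bottlecap=(369,130),table=(500,260),jarback=(225,235),jarfront=(260,300)),
 'side':dict(lidknob=(384,265),lidfl=(365,272),mouth=(232,268),handle=(240,281),hjarknob=(335,212),tin=(177,308),bowl=(233,378),table=(450,180),rimL=(211,272),rimR=(254,272))}.items():
    C=cloud(n,np.load(f'pics/{n}0.npy'))
    for k,(x,y) in pts.items(): print(n,k,C[y,x])
E
```

```text
scene crockrimL [ 0.551 -0.252  0.107]
scene crockrimR [ 0.499 -0.329  0.115]
scene crocktop [ 0.575 -0.329  0.103]
scene crockin [ 0.554 -0.339  0.008]
scene mouth [0.681 0.22  0.044]
scene handle [0.578 0.241 0.203]
scene tin [0.647 0.369 0.105]
scene bowl [0.472 0.346 0.012]
scene bottlecap [ 0.752 -0.202  0.23 ]
scene table [ 0.327 -0.377 -0.003]
scene jarback [0.724 0.231 0.172]
scene jarfront [0.579 0.235 0.01 ]
side lidknob [ 0.47  -0.071  0.073]
side lidfl [ 0.494 -0.036  0.04 ]
side mouth [0.683 0.215 0.054]
side handle [0.567 0.246 0.207]
side hjarknob [ 0.592 -0.017  0.197]
side tin [0.643 0.374 0.106]
side bowl [0.474 0.352 0.003]
side table [0.249 0.108 0.787]
side rimL [0.651 0.275 0.15 ]
side rimR [0.602 0.197 0.138]
```

>>> move_arm --rows "0 0 0 0 0 -0.04 0.0876;0 0 0 -0.02 0.01 -0.04 0.0876;0 0 0 -0.04 0.02 -0.03 0.0876;0 0 0 -0.04 0.02 0 0.0876;0 0 0 -0.04 0.02 0 0.0876;0 0 0 -0.04 0.01 0 0.0876;0 0 0 -0.02 0 0 0.0876;0 0 0 0 0 0 0.0876"

```text
t: 1.1
eef_pos: [0.5949, 0.2011, 0.3439]
ee_rot: [3.141, -0.001, -1.569]
force: [0.3, -0.2, -0.6]
width: 0.0878
gripper_force: 0.0
```

```bash
cat > snap.py <<'E'
import sys
from h import *
import pickle
def snap(tag,n='wrist'):
    s=arm.get_state();p,d=arm.grab_frame(n);cv2.imwrite(f'pics/{tag}.png',p);pickle.dump((s,p,d),open(f'pics/{tag}.pkl','wb'));return s,p,d
if __name__=='__main__':
    for a in sys.argv[1:]:
        t,n=a.split(':');s,_,_=snap(t,n);print(s['eef_pos'],s['ee_rot'],s['t'])
E
python3 snap.py w1:wrist sc1:scene si1:side
```

```text
[0.59490412 0.20111466 0.3438925 ] [ 3.14069320e+00 -5.14408695e-04 -1.56906025e+00] 1.1
[0.59505334 0.20014022 0.34399194] [ 3.14073893e+00 -6.69041948e-04 -1.57000529e+00] 1.15
[0.59514955 0.19958064 0.34411451] [ 3.14089219e+00 -6.32538049e-04 -1.57079874e+00] 1.2
```

View pics/w1.png

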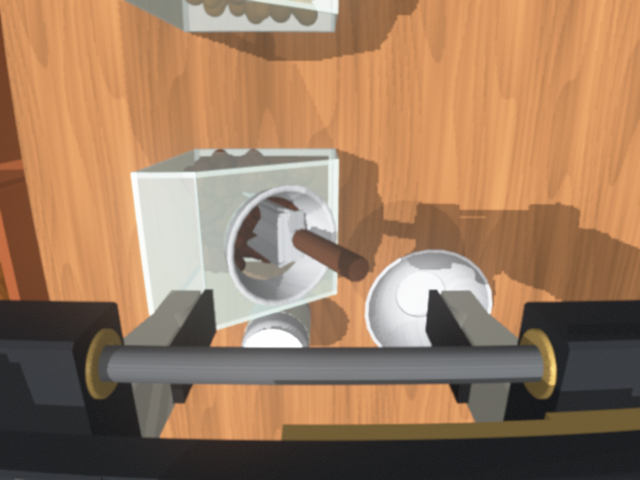

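The wrist view shows the mouth rim as an ellipse centred near (281,245). The handle runs from (298,238) to its free end at (357,267). The tin is at (275,335) and the bowl at (430,305).

```bash
cat > m1.py <<'E'
from h import *;import pickle
from scipy.optimize import least_squares
np.set_printoptions(precision=4,suppress=True)
def handle(n,p,d,s,c,r=0.06):
    C=cloud(n,d,s);h=cv2.cvtColor(p,cv2.COLOR_BGR2HSV)
    m=(h[...,1]>60)&(p[...,2]<170)&(np.linalg.norm(C-c,axis=2)<r)
    m=cv2.erode(m.astype(np.uint8),np.ones((3,3)));k,l,st,_=cv2.connectedComponentsWithStats(m);m=l==1+st[1:,4].argmax()
    P=C[m];P=P[P[:,2]>.165];c=P.mean(0)
    f=lambda v:np.linalg.norm(np.cross(P-(c+np.r_[v[:2],0]),np.r_[v[2:],1]/np.sqrt(1+v[2]**2+v[3]**2)),axis=1)-.010
    dr=-(wfc(n,s)[:3,3]-c);dr/=np.linalg.norm(dr)
    q=least_squares(f,np.r_[(dr*.007)[:2],-.5,0],loss='soft_l1',f_scale=.001).x
    u=np.r_[q[2:],1];u/=np.linalg.norm(u);a=c+np.r_[q[:2],0];e=a+u*np.max((P-a)@u)
    return a,u,e,len(P)
def rim(n,p,d,s,c):
    C=cloud(n,d,s);h=cv2.cvtColor(p,cv2.COLOR_BGR2HSV);dist=np.linalg.norm(C-c,axis=2)
    P=C[(h[...,1]<50)&(dist<.065)&(dist>.035)]
    nn=np.r_[-.574,0,.819];o=np.array(c)
    for t in(.008,.005,.003,.002,.002,.002):
        Q=P[abs((P-o)@nn)<t]; o=Q.mean(0);nn=np.linalg.svd(Q-o)[2][2];nn*=np.sign(nn[2])
    x=np.cross([0,1,0],nn);x/=np.linalg.norm(x);y=np.cross(nn,x);A=np.c_[(Q-o)@x,(Q-o)@y]
    (cx,cy),R=cv2.minEnclosingCircle(A.astype(np.float32))
    q=least_squares(lambda v:np.linalg.norm(A-v,axis=1)-.0508,[cx,cy],loss='soft_l1',f_scale=.002).x
    return o+q[0]*x+q[1]*y,nn,R,len(Q),np.percentile(np.linalg.norm(A-q,axis=1),[2,50,98])
if __name__=='__main__':
  for t,n in(('w1','wrist'),('sc1','scene'),('si1','side')):
    s,p,d=pickle.load(open(f'pics/{t}.pkl','rb'))
    if n!='wrist': print(proj(n,[[.62,.235,.153]]))
    try:
        a,u,e,k=handle(n,p,d,s,[.585,.237,.195]);print(t,'handle',a,u,np.degrees(np.arccos(u[2])),'end',e,k)
        r=rim(n,p,d,s,[.625,.235,.148]);print('rim',*r,'tilt',np.degrees(np.arccos(r[1][2])),'yaw',np.degrees(np.arctan2(-r[1][1],-r[1][0])))
    except Exception as x: print(t,x)
E
python3 m1.py
```

```text
w1 handle [0.5727 0.2365 0.1931] [-0.527   0.0189  0.8497] 31.82538077049911 end [0.5649 0.2368 0.2057] 1194
rim [0.6241 0.2357 0.1529] [-0.5753  0.0026  0.8179] 0.054039809852838516 2145 [0.0471 0.0501 0.0531] tilt 35.12180231511687 yaw -0.2555744001079443
[[245.6718 273.1798]]
sc1 handle [0.575  0.2308 0.1957] [-0.4616 -0.1129  0.8799] 28.370469720870975 end [0.5676 0.229  0.2099] 28
rim [0.6262 0.2356 0.1497] [-0.6583  0.0172  0.7525] 0.0509396567940712 66 [0.0447 0.05   0.0537] tilt 41.1891878703549 yaw -1.498649606623684
[[234.017  271.9746]]
si1 handle [0.5774 0.2367 0.1956] [-0.2865 -0.0854  0.9543] 17.39385549349207 end [0.5723 0.2352 0.2126] 47
rim [0.6243 0.2387 0.1521] [-0.5909 -0.0281  0.8062] 0.05328042060136795 171 [0.0459 0.0493 0.0533] tilt 36.27049929010897 yaw 2.723704994915926
```

Mouth centre is (0.624, 0.236, 0.153), tilted 35.1° with yaw about 0, which agrees with the stated height and angle. The handle end is (0.565, 0.237, 0.206), leaning 31.8°. Next I'll tilt the tool along the handle.

>>> move_arm --rows "0 0 0 -0.018 0.03 0 0.0876;0 0 0 -0.018 0.03 0 0.0876;10.6 0 0 0 0 0 0.0876;10.6 0 0 0 0 0 0.0876;10.6 0 0 0 0 0 0.0876;0 0 0 0 0 0 0.06;0 0 0 0 0 0 0.06" --squeeze 40

```text
t: 2.12
eef_pos: [0.5364, 0.2346, 0.3463]
ee_rot: [-2.595, -0.0, -1.574]
force: [0.2, 0.5, 1.7]
width: 0.0733
gripper_force: 0.0
```

```bash
cat > to.py <<'E'
from h import *
np.set_printoptions(precision=4,suppress=True)
def to(p,z,ydir):
    """move needed to put TCP at p, tool z along z, tool y nearest ydir"""
    z=np.array(z)/np.linalg.norm(z);y=np.array(ydir,float);y-=z*(y@z);y/=np.linalg.norm(y)
    R=np.c_[np.cross(y,z),y,z];s=arm.get_state();R0=tool(s)[:3,:3]
    print('t',s['t'],'turn deg',np.degrees(Ro.from_matrix(R0.T@R).as_rotvec()),'shift old axes',R0.T@(np.array(p)-s['eef_pos']),'shift in new axes',R.T@(np.array(p)-s['eef_pos']))
E
python3 -c "
from to import *
to([.5844,.2361,.1743],[.527,-.019,-.85],[-1,0,0])"
```

```text
t 2.125 turn deg [ 0.4996  0.9831 -0.8174] shift old axes [-0.0017  0.0483  0.1719] shift in new axes [-0.0054  0.0498  0.1714]
```

>>> move_arm --rows "0.5 1 -0.8 0 0.024 0 0.06;0 0 0 -0.002 0.025 0.02 0.06;0 0 0 0 0 0.04 0.06;0 0 0 0 0 0.03 0.06;0 0 0 0 0 0.02 0.06;0 0 0 0 0 0 0.06"

```text
t: 2.88
eef_pos: [0.5547, 0.2341, 0.2261]
ee_rot: [-2.587, -0.024, -1.574]
force: [0.3, -0.0, 0.3]
width: 0.0602
gripper_force: 0.0
```

```bash
python3 snap.py w2:wrist; python3 -c "
from to import *
to([.5844,.2361,.1743],[.527,-.019,-.85],[-1,0,0])
from m1 import *
s,p,d=pickle.load(open('pics/w2.pkl','rb'))
a,u,e,k=handle('wrist',p,d,s,[.585,.237,.195]);print(a,u,e,k)
"
```

```text
[0.55470853 0.23414698 0.22611901] [-2.58738656 -0.02407266 -1.57428255] 2.875
t 2.925 turn deg [-0.0023 -0.1384 -0.117 ] shift old axes [-0.0031  0.0022  0.0605] shift in new axes [-0.0029  0.0022  0.0605]
[0.5745 0.2375 0.1977] [-0.3339  0.0737  0.9397] [0.5705 0.2384 0.209 ] 1751
```

View pics/w2.png

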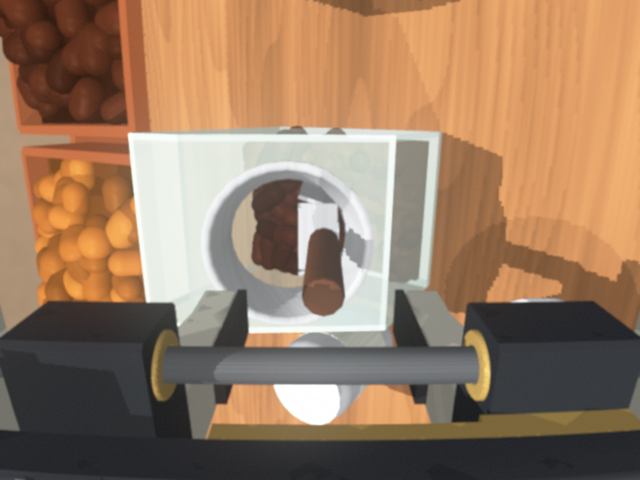

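The handle's end disc is at (323,296), centred between the fingers, and the rim is clear of them. I'll slide down over the handle and close.

>>> move_arm --rows "0 0 0 -0.004 0.001 0.02 0.06;0 0 0 0 0 0.02 0.06;0 0 0 0 0 0.02 0.06;0 0 0 0 0 0 0.06;0 0 0 0 0 0 0;0 0 0 0 0 0 0;0 0 0 0 0 0 0;0 0 0 0 0 0 0" --squeeze 30

```text
t: 3.92
eef_pos: [0.5827, 0.2375, 0.1747]
ee_rot: [-2.587, -0.024, -1.57]
force: [1.0, 0.1, 0.2]
width: 0.0257
gripper_force: 0.0
```

>>> move_arm --rows "0 0 0 0 0 0 0;0 0 0 0 0 0 0"

```text
t: 4.18
eef_pos: [0.5832, 0.2374, 0.1747]
ee_rot: [-2.587, -0.024, -1.571]
force: [2.2, 0.6, 0.8]
width: 0.0194
gripper_force: 30.0
```

>>> move_arm --rows "0 0 0 0 -0.002 -0.01 0;0 0 0 0 -0.003 -0.012 0;0 0 0 0 -0.003 -0.012 0;0 0 0 0 -0.002 -0.015 0;0 0 0 0 0 0 0"

```text
t: 4.8
eef_pos: [0.5651, 0.239, 0.2215]
ee_rot: [-2.587, -0.023, -1.57]
force: [-0.4, 0.6, -2.4]
width: 0.0192
gripper_force: 30.0
```

>>> move_arm --rows "0 0 0 0 0 -0.02 0;0 0 0 0 0 -0.02 0;0 0 0 0 0 -0.025 0;0 0 0 0 0 -0.025 0;0 0 0 0 0 -0.025 0;0 0 0 0 0 -0.02 0;0 0 0 0 0 0 0"

```text
t: 5.68
eef_pos: [0.4946, 0.2414, 0.3365]
ee_rot: [-2.586, -0.022, -1.57]
force: [-0.7, 0.0, -1.1]
width: 0.0195
gripper_force: 30.0
```

```bash
python3 snap.py w3:wrist sc3:scene si3:side; python3 - <<'E'
from h import *;import pickle
np.set_printoptions(precision=4,suppress=True)
# lid and crock from fixed views
for t,n in(('sc3','scene'),('si3','side')):
    s,p,d=pickle.load(open(f'pics/{t}.pkl','rb'));C=cloud(n,d,s);h=cv2.cvtColor(p,cv2.COLOR_BGR2HSV)
    # crock rim: terracotta near z .1-.118
    m=(h[...,0]<14)&(h[...,1]>110)&(abs(C[...,2]-.111)<.006)&(np.linalg.norm(C[...,:2]-[.535,-.29],axis=2)<.075)
    P=C[m];print(n,'crock rim',len(P), cv2.minEnclosingCircle(P[:,:2].astype(np.float32)) if len(P)>5 else '',P[:,2].mean())
    m=(abs(C[...,2]-.034)<.006)&(np.linalg.norm(C[...,:2]-[.47,-.07],axis=2)<.09);P=C[m]
    print(n,'flange',len(P),cv2.minEnclosingCircle(P[:,:2].astype(np.float32)) if len(P)>5 else '')
    m=(C[...,2]>.055)&(C[...,2]<.09)&(np.linalg.norm(C[...,:2]-[.47,-.07],axis=2)<.05);P=C[m]
    print(n,'knob',len(P),np.nanmean(P,0) if len(P) else '',P[:,2].max() if len(P) else '')
E
```

```text
[0.49460148 0.24138226 0.33652214] [-2.58603055 -0.02237134 -1.57045027] 5.675
[0.49457433 0.24104394 0.33542715] [-2.58711507 -0.02353481 -1.57069631] 5.725
[0.49457493 0.24065343 0.33476976] [-2.58787057 -0.02472589 -1.5711045 ] 5.775
scene crock rim 347 ((0.5370606780052185, -0.3039802312850952), 0.05515817552804947) 0.10947763869009394
scene flange 1207 ((0.4673488140106201, -0.0726872906088829), 0.05738270282745361)
scene knob 144 [ 0.4664 -0.0709  0.0729] 0.08228399387043961
side crock rim 371 ((0.5323598384857178, -0.30070918798446655), 0.05561899021267891) 0.10874738094153859
side flange 1172 ((0.46725374460220337, -0.0691918432712555), 0.05849992483854294)
side knob 187 [ 0.4645 -0.0665  0.071 ] 0.0795463297878789
```

View pics/si3.png

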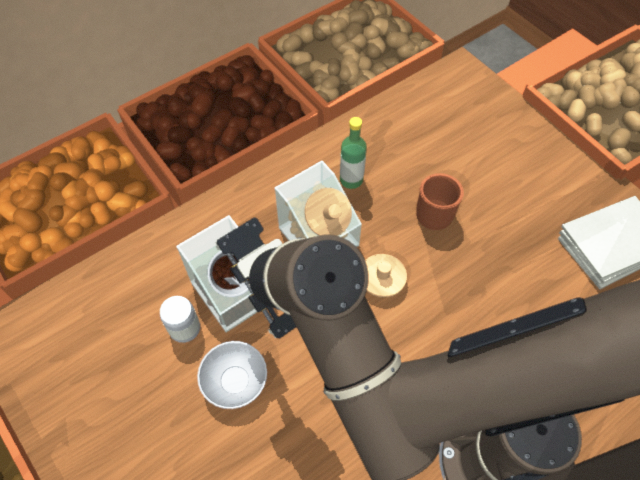

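The side view shows the jar's mouth clear, with only dates inside and the scoop hidden under the wrist. The crock is at (440,195) and the lid at (384,270). I'll raise the scoop and bring it upright.

>>> move_arm --rows "0 0 0 0 -0.017 -0.028 0;0 0 0 0 -0.017 -0.028 0;-8 0 0 0 0 0 0;-8 0 0 0 0 0 0;-8 0 0 0 0 0 0;-7.8 -1.2 0 0 0 0 0;0 0 0 0 0 0 0"

```text
t: 6.7
eef_pos: [0.4964, 0.2421, 0.3987]
ee_rot: [3.137, -0.006, -1.574]
force: [-0.5, -0.2, -2.7]
width: 0.0198
gripper_force: 30.0
```

```bash
python3 -c "
from to import *
to([.535,-.302,.39],[0,0,-1],[-1,0,0])"
```

```text
t 6.7 turn deg [ 0.2633 -0.3335 -0.1818] shift old axes [ 0.5439 -0.0403  0.0117] shift in new axes [ 0.5441 -0.0386  0.0087]
```

>>> move_arm --rows "0 0 0 0.025 0 0 0;0 0 0 0.045 0 0 0;0 0 0 0.05 0 0 0;0 0 0 0.05 -0.005 0 0;0 0 0 0.05 -0.01 0 0;0 0 0 0.05 -0.01 0 0;0 0 0 0.05 -0.01 0 0;0 0 0 0.05 -0.005 0 0"

```text
t: 7.7
eef_pos: [0.5334, -0.1298, 0.4024]
ee_rot: [-3.141, -0.005, -1.57]
force: [1.1, 0.8, -2.5]
width: 0.0194
gripper_force: 30.0
```

>>> move_arm --rows "0 0 0 0.05 0 0 0;0 0 0 0.04 0 0 0;0 0 0 0.025 0 0 0;0 0 0 0 0 0 0;0 0 0 0 0 0 0"

```text
t: 8.32
eef_pos: [0.5337, -0.2424, 0.4029]
ee_rot: [3.141, -0.004, -1.57]
force: [0.8, 1.0, -1.2]
width: 0.0193
gripper_force: 30.0
```

```bash
python3 snap.py w4:wrist sc4:scene si4:side; python3 -c "
from to import *
to([.535,-.302,.39],[0,0,-1],[-1,0,0])"
```

```text
[ 0.533721   -0.24238449  0.40287478] [ 3.14100988 -0.00386505 -1.5697635 ] 8.325
[ 0.53398616 -0.24197154  0.40298532] [ 3.14117492 -0.0036188  -1.56903471] 8.375
[ 0.53420434 -0.24177354  0.40306288] [ 3.14127181 -0.00352341 -1.56857267] 8.425
t 8.475 turn deg [ 0.016  -0.1938  0.1398] shift old axes [ 0.0603 -0.0005  0.0133] shift in new axes [ 0.0603 -0.0006  0.0131]
```

View pics/w4.png

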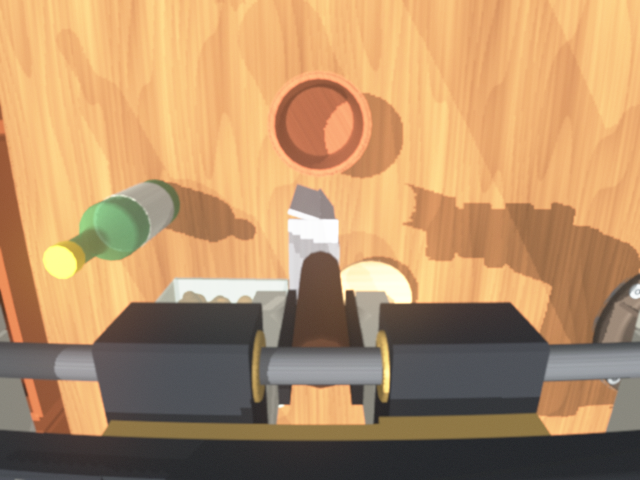

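The wrist view shows the crock's rim centred at (321,123). The scoop's bowl hangs below the fingers with its tip at (312,190).

```bash
python3 - <<'E'
from h import *;import pickle
np.set_printoptions(precision=4,suppress=True)
s,p,d=pickle.load(open('pics/w4.pkl','rb'));C=cloud('wrist',d,s)
m=(abs(C[...,2]-.110)<.004);m[200:]=0;P=C[m];print('rim',cv2.minEnclosingCircle(P[:,:2].astype(np.float32)),P[:,2].mean())
print('rim by ray',[o+r*((.11-o[2])/r[2]) for o,rr in[rays('wrist',[(321,123)],s)] for r in rr])
w=np.zeros(d.shape,bool);w[180:300,285:345]=1;z=C[...,2]
B=C[w&(z>.18)&(z<.37)];print('bowl n',len(B),'z',np.nanmin(B[:,2]),np.nanmax(B[:,2]))
for lo in np.arange(.18,.37,.02):
    Q=B[(B[:,2]>lo)&(B[:,2]<lo+.02)]
    if len(Q)>5: print(round(lo,2),Q.min(0)[:2],Q.max(0)[:2],len(Q))
E
```

```text
rim ((0.6257107853889465, -0.27259132266044617), 0.1479213535785675) 0.10887292019192496
rim by ray [array([ 0.533 , -0.3056,  0.11  ])]
bowl n 3917 z 0.23380844205985002 0.36998519688831444
0.22 [ 0.524  -0.2634] [ 0.5354 -0.2492] 10
0.24 [ 0.5237 -0.2698] [ 0.5502 -0.2494] 114
0.26 [ 0.5237 -0.27  ] [ 0.5503 -0.2498] 211
0.28 [ 0.5248 -0.2705] [ 0.5502 -0.2519] 252
0.3 [ 0.5278 -0.271 ] [ 0.551  -0.2567] 261
0.32 [ 0.5235 -0.2714] [ 0.5509 -0.2212] 2549
0.34 [ 0.524  -0.2531] [ 0.5438 -0.2428] 245
0.36 [ 0.5239 -0.2532] [ 0.5438 -0.243 ] 275
```

>>> move_arm --rows "0 0 0 0.03 0.001 0 0;0 0 0 0.032 0.001 0 0;0 0 0 0 0 0 0;0 0 0 0 0 0.03 0;0 0 0 0 0 0.03 0;0 0 0 0 0 0.02 0;0 0 0 0 0 0 0;0 0 0 0 0 0 0"

```text
t: 9.48
eef_pos: [0.5332, -0.3043, 0.3243]
ee_rot: [-3.141, -0.004, -1.569]
force: [0.5, 0.5, -1.6]
width: 0.0194
gripper_force: 30.0
```

```bash
python3 snap.py w5:wrist; python3 - <<'E'
from h import *;import pickle
np.set_printoptions(precision=4,suppress=True)
s,p,d=pickle.load(open('pics/w5.pkl','rb'));C=cloud('wrist',d,s);print(proj('wrist',[[.534,-.304,.11]],s))
h=cv2.cvtColor(p,cv2.COLOR_BGR2HSV);m=(h[...,0]<14)&(h[...,1]>110)&(abs(C[...,2]-.110)<.004);P=C[m];P=P[np.linalg.norm(P[:,:2]-[.534,-.304],axis=1)<.07];print('rim',len(P),P.min(0),P.max(0))
A=np.c_[2*P[:,:2],np.ones(len(P))];q=np.linalg.lstsq(A,(P[:,:2]**2).sum(1),rcond=None)[0];print('centre',q[:2],np.sqrt(q[2]+q[:2]@q[:2]))
E
```

```text
[ 0.53318294 -0.30432166  0.32432837] [-3.14098013 -0.00388988 -1.56860314] 9.475
[[319.5818 201.3146]]
rim 1907 [ 0.4824 -0.3564  0.106 ] [ 0.5862 -0.2574  0.1117]
centre [ 0.5341 -0.3049] 0.047956461533016574
```

>>> move_arm --rows "0 0 0 0 0.001 0.025 0;0 0 0 0 0 0.025 0;0 0 0 0 0 0.025 0;0 0 0 0 0 0.025 0;0 0 0 0 0 0.02 0;0 0 0 0 0 0.01 0;0 0 0 0 0 0 0"

```text
t: 10.4
eef_pos: [0.5316, -0.305, 0.1932]
ee_rot: [3.141, -0.003, -1.569]
force: [-0.3, -0.8, -1.7]
width: 0.0195
gripper_force: 30.0
```

>>> move_arm --rows "0 0 0 0 0 0.005 0;0 0 0 0 0 0.004 0;0 0 0 0 0 0 0"

```text
t: 10.78
eef_pos: [0.5314, -0.305, 0.1839]
ee_rot: [3.14, -0.003, -1.569]
force: [-1.2, 0.6, -0.9]
width: 0.0195
gripper_force: 30.0
```

>>> move_arm --rows "0 0 0 0 0 0.003 0;0 0 0 0 0 0 0"

```text
t: 11.02
eef_pos: [0.5314, -0.305, 0.1808]
ee_rot: [3.14, -0.003, -1.569]
force: [1.0, 0.0, -1.8]
width: 0.0192
gripper_force: 30.0
```

>>> move_arm --rows "0 0 0 0 0 0.003 0;0 0 0 0 0 0 0"

```text
t: 11.28
eef_pos: [0.5318, -0.3053, 0.1786]
ee_rot: [-3.142, -0.004, -1.569]
force: [-0.0, -0.3, 3.4]
width: 0.0193
gripper_force: 30.0
```

>>> move_arm --rows "0 0 0 0 0 0 0.03;0 0 0 0 0 0 0.045;0 0 0 0 0 0 0.07;0 0 0 0 0 0 0.0876;0 0 0 0 0 0 0.0876;0 0 0 0 0 -0.02 0.0876;0 0 0 0 0 -0.03 0.0876;0 0 0 0 0 -0.03 0.0876"

```text
t: 12.28
eef_pos: [0.5314, -0.3048, 0.2588]
ee_rot: [3.14, -0.003, -1.569]
force: [0.7, 0.4, -0.4]
width: 0.0867
gripper_force: 0.0
```

>>> move_arm --rows "0 0 0 0 0 -0.04 0.0876;0 0 0 0 0 -0.04 0.0876;0 0 0 -0.03 0.01 0 0.0876;0 0 0 -0.05 0.015 0 0.0876;0 0 0 -0.05 0.015 0 0.0876;0 0 0 -0.04 0.015 0 0.0876;0 0 0 -0.02 0.01 0 0.0876;0 0 0 0 0 0 0.0876"

```text
t: 13.28
eef_pos: [0.4659, -0.1136, 0.3381]
ee_rot: [-3.141, -0.003, -1.567]
force: [0.7, 0.1, 0.0]
width: 0.0878
gripper_force: 0.0
```

```bash
python3 snap.py w6:wrist sc6:scene
```

```text
[ 0.46593122 -0.11364647  0.33814233] [-3.14098204e+00 -2.69760562e-03 -1.56708617e+00] 13.275
[ 0.46635377 -0.11428143  0.33795113] [-3.14138965e+00 -2.94654636e-03 -1.56780111e+00] 13.325
```

View pics/w6.png

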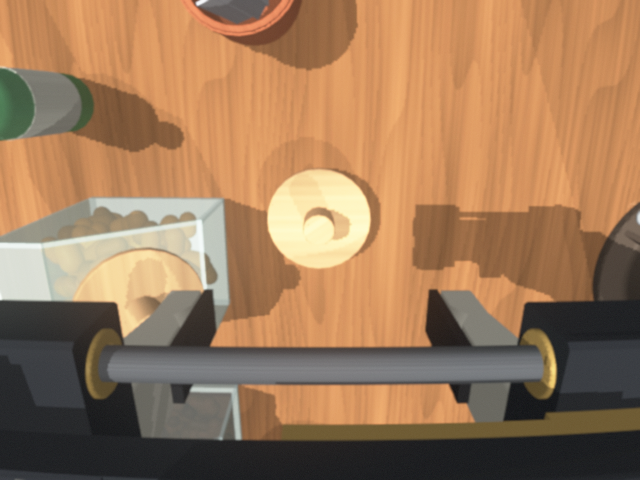

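The lid's flange is centred at (320,219) with its knob at (318,229), and the scoop's bowl sits in the crock at the top of the picture. Now I'll measure the lid and check the scoop.

```bash
python3 - <<'E'
from h import *;import pickle
np.set_printoptions(precision=4,suppress=True)
s,p,d=pickle.load(open('pics/w6.pkl','rb'));C=cloud('wrist',d,s)
near=np.linalg.norm(C[...,:2]-[.468,-.071],axis=2)<.075
m=near&(C[...,2]>.028)&(C[...,2]<.042);P=C[m];print('flange',cv2.minEnclosingCircle(P[:,:2].astype(np.float32)),np.median(P[:,2]))
m=near&(C[...,2]>.06)&(C[...,2]<.09);P=C[m];print('knob',cv2.minEnclosingCircle(P[:,:2].astype(np.float32)),P[:,2].max(),len(P),P.mean(0))
o,r=rays('wrist',[(320,219)],s);print('flange ray',o+r[0]*(.035-o[2])/r[0][2])
s,p,d=pickle.load(open('pics/sc6.pkl','rb'));C=cloud('scene',d,s)
m=(np.linalg.norm(C[...,:2]-[.534,-.305],axis=2)<.1)&(C[...,2]>.125);P=C[m];
print('scoop above rim',len(P));i=P[:,2].argmax();print(P[i]);Q=P[P[:,2]>.14];o=Q.mean(0);print(o,np.linalg.svd(Q-o)[2][0])
E
python3 -c "
from to import *
to([.4665,-.070,.2],[0,0,-1],[-1,0,0])"
```

```text
flange ((0.46786823868751526, -0.07248032093048096), 0.05711299180984497) 0.03441460275973787
knob ((0.4679170250892639, -0.07272031903266907), 0.01651383563876152) 0.07668846017806047 855 [ 0.4679 -0.0745  0.0733]
flange ray [ 0.4664 -0.0734  0.035 ]
scoop above rim 0
t 13.375 turn deg [ 0.0194 -0.1796  0.1232] shift old axes [-0.0452 -0.0001  0.1376] shift in new axes [-0.0447  0.      0.1377]Traceback (most recent call last):
  File "<stdin>", line 10, in <module>
ValueError: attempt to get argmax of an empty sequence
```

```bash
python3 - <<'E'
from h import *;import pickle
np.set_printoptions(precision=4,suppress=True)
for t,n in(('w6','wrist'),('si3','side'),('sc4','scene')):
    s,p,d=pickle.load(open(f'pics/{t}.pkl','rb'));C=cloud(n,d,s);x,y,z=np.moveaxis(C,2,0)
    m=(x>.53)&(x<.75)&(y>-.125)&(y<-.025)&(z>.095)&(z<.24);print(t,m.sum(),np.percentile(x[m],[0,1,5]) if m.any() else '')
E
```

```text
w6 16950 [0.5741 0.5793 0.5853]
si3 1628 [0.5742 0.5776 0.5814]
sc4 1649 [0.5743 0.579  0.583 ]
```

>>> move_arm --rows "0 0 0 -0.02 -0.001 0.03 0.0876;0 0 0 -0.02 0 0.04 0.0876;0 0 0 -0.002 0 0.04 0.0876;0 0 0 0 0 0.03 0.0876;0 0 0 0 0 0.02 0.0876;0 0 0 0 0 0 0.0876;0 0 0 0 0 0 0.0876"

```text
t: 14.25
eef_pos: [0.4679, -0.0736, 0.178]
ee_rot: [3.141, -0.003, -1.57]
force: [0.7, 0.4, 0.2]
width: 0.0877
gripper_force: 0.0
```

```bash
python3 -c "
from to import *
to([.4675,-.0725,.049],[0,0,-1],[-1,0,0])"
```

```text
t 14.25 turn deg [ 0.0196 -0.1911  0.0466] shift old axes [-0.0016  0.0003  0.129 ] shift in new axes [-0.0011  0.0004  0.129 ]
```

>>> move_arm --rows "0 0 0 -0.001 0 0.03 0.07;0 0 0 0 0 0.035 0.07;0 0 0 0 0 0.03 0.07;0 0 0 0 0 0.024 0.07;0 0 0 0 0 0.01 0.07;0 0 0 0 0 0 0.07;0 0 0 0 0 0 0.07"

```text
t: 15.12
eef_pos: [0.468, -0.0724, 0.0494]
ee_rot: [-3.141, -0.003, -1.569]
force: [0.3, 0.1, 0.5]
width: 0.07
gripper_force: 0.0
```

>>> move_arm --rows "0 0 0 0 0 0 0.02;0 0 0 0 0 0 0.02;0 0 0 0 0 0 0.02;0 0 0 0 0 0 0.02;0 0 0 0 0 0 0.02;0 0 0 0 0 0 0.02" --squeeze 40

```text
t: 15.88
eef_pos: [0.4672, -0.0725, 0.0484]
ee_rot: [3.141, -0.003, -1.569]
force: [1.1, 0.7, 2.0]
width: 0.0323
gripper_force: 40.0
```

>>> move_arm --rows "0 0 0 0 0 -0.015 0.02;0 0 0 0 0 -0.04 0.02;0 0 0 0 0 -0.05 0.02;0 0 0 0 0 -0.05 0.02;0 0 0 0 0 -0.05 0.02;0 0 0 -0.02 0 -0.04 0.02;0 0 0 -0.04 -0.005 -0.03 0.02;0 0 0 -0.045 -0.01 0 0.02"

```text
t: 16.88
eef_pos: [0.4828, 0.0343, 0.3256]
ee_rot: [-3.138, -0.001, -1.57]
force: [1.2, 0.5, -1.8]
width: 0.0325
gripper_force: 40.0
```

>>> move_arm --rows "0 0 0 -0.045 -0.01 0 0.02;0 0 0 -0.045 -0.01 0 0.02;0 0 0 -0.045 -0.01 0 0.02;0 0 0 -0.04 -0.01 0 0.02;0 0 0 -0.025 -0.01 0 0.02;0 0 0 0 0 0 0.02;0 0 0 0 0 0 0.02"

```text
t: 17.75
eef_pos: [0.5314, 0.233, 0.3217]
ee_rot: [3.139, -0.004, -1.569]
force: [0.4, -0.7, -2.0]
width: 0.0321
gripper_force: 40.0
```

>>> move_arm --rows "6 0 0 0 0 0 0.02;8 0 0 0 0 0 0.02;8 0 0 0 0 0 0.02;8 0 0 0 0 0 0.02;5 0 0 0 0 0 0.02;0 0 0 0 0 0 0.02;0 0 0 0 0 0 0.02"

```text
t: 18.62
eef_pos: [0.5322, 0.2329, 0.3233]
ee_rot: [-2.532, -0.002, -1.57]
force: [0.0, -0.8, -1.7]
width: 0.0324
gripper_force: 40.0
```

```bash
python3 snap.py w7:wrist;python3 -c "
from to import *
n=np.array([-.5736,.0,.8192]);m=np.array([.6241,.2357,.1529])
to(m+.103*n,-n,[-1,0,0])"
```

```text
[0.53223427 0.23292262 0.32328974] [-2.53193159e+00 -1.78171487e-03 -1.57047454e+00] 18.625
t 18.675 turn deg [ 0.0534 -0.0599  0.0566] shift old axes [-0.0024  0.0228  0.0893] shift in new axes [-0.0023  0.0228  0.0893]
```

View pics/w7.png

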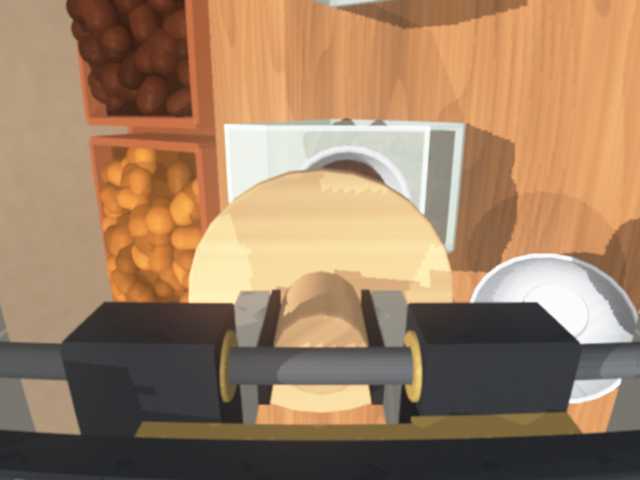

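The wrist view shows the lid held squarely, its flange spanning columns 190 to 452. The mouth is behind it at (355,165). I'll check the lid's pose in the hand from depth.

```bash
python3 - <<'E'
from h import *;import pickle
np.set_printoptions(precision=4,suppress=True)
s,p,d=pickle.load(open('pics/w7.pkl','rb'));C=cloud('wrist',d,s);T=np.linalg.inv(tool(s));L=C@T[:3,:3].T+T[:3,3]
m=(np.linalg.norm(L[...,:2],axis=2)<.065)&(abs(L[...,2]-.0135)<.006)&(L[...,0]>.02);P=L[m]
c=P.mean(0);n=np.linalg.svd(P-c)[2][2];n*=-np.sign(n[2]);print(len(P),c,n,'tilt deg',np.degrees(n[:2]))
E2=P[np.linalg.norm(P[:,:2],axis=1)>.045]
# outer edge: max x per y-bin
b=[E2[abs(E2[:,1]-y)<.001] for y in np.arange(-.05,.051,.005)];e=np.array([q[q[:,0].argmax(),:2] for q in b if len(q)])
A=np.c_[2*e,np.ones(len(e))];q=np.linalg.lstsq(A,(e**2).sum(1),rcond=None)[0];print('centre',q[:2],'R',np.sqrt(q[2]+q[:2]@q[:2]))
from m1 import rim
r=rim('wrist',p,d,s,[.625,.235,.148]);print(r)
E
```

```text
16925 [0.0357 0.0003 0.014 ] [ 0.0145  0.0003 -0.9999] tilt deg [0.8331 0.0199]
centre [0.     0.0003] R 0.056162962476780105
(array([0.6239, 0.2372, 0.1526]), array([-0.5727,  0.0095,  0.8197]), 0.04773218557238579, 954, array([0.0478, 0.0508, 0.0535]))
```

>>> move_arm --rows "0 0 0 -0.003 0.012 0.02 0.02;0 0 0 0 0.011 0.03 0.02;0 0 0 0 0 0.03 0.02;0 0 0 0 0 0.025 0.02;0 0 0 0 0 0.02 0.02;0 0 0 0 0 0 0.02;0 0 0 0 0 0 0.02"

```text
t: 19.55
eef_pos: [0.5857, 0.2357, 0.2076]
ee_rot: [-2.531, -0.003, -1.571]
force: [-0.5, -0.4, -1.1]
width: 0.0321
gripper_force: 40.0
```

```bash
python3 -c "
from to import *
n=np.array([-.5736,.0,.8192]);m=np.array([.624,.2362,.1528])
to(m+.023*n,-n,[-1,0,0])"
```

```text
t 19.55 turn deg [ 0.0038 -0.1373  0.0808] shift old axes [-0.0006  0.      0.0439] shift in new axes [-0.0005  0.0001  0.0439]
```

>>> move_arm --rows "0 0 0 -0.0005 0 0.012 0.02;0 0 0 0 0 0.012 0.02;0 0 0 0 0 0.008 0.02;0 0 0 0 0 0.005 0.02;0 0 0 0 0 0 0.02"

```text
t: 20.18
eef_pos: [0.6057, 0.2385, 0.1813]
ee_rot: [-2.538, -0.006, -1.571]
force: [0.4, 0.2, -1.3]
width: 0.0323
gripper_force: 40.0
```

```bash
python3 -c "
from to import *
n=np.array([-.5736,.0,.8192]);m=np.array([.624,.2362,.1528])
to(m+.023*n,-n,[-1,0,0])"
```

```text
t 20.175 turn deg [ 0.4275 -0.3035  0.2017] shift old axes [0.0022 0.0013 0.0109] shift in new axes [0.0023 0.0014 0.0109]
```

>>> move_arm --rows "0 0 0 0 0 0 0.02;0 0 0 0 0 0 0.02"

```text
t: 20.42
eef_pos: [0.6054, 0.2381, 0.1811]
ee_rot: [-2.539, -0.006, -1.571]
force: [0.1, 0.4, -2.1]
width: 0.0326
gripper_force: 40.0
```

```bash
python3 -c "
from to import *
n=np.array([-.5736,.0,.8192]);m=np.array([.624,.2362,.1528])
to(m+.023*n,-n,[-1,0,0])"
```

```text
t 20.425 turn deg [ 0.445  -0.3154  0.1852] shift old axes [0.0018 0.0009 0.0109] shift in new axes [0.0019 0.001  0.0109]
```

>>> move_arm --rows "0.4 -0.3 0 0.0015 0.001 0 0.02;0 0 0 0 0 0.004 0.02;0 0 0 0 0 0.003 0.02;0 0 0 0 0 0 0.02"

```text
t: 20.92
eef_pos: [0.6086, 0.2379, 0.1796]
ee_rot: [-2.541, -0.006, -1.572]
force: [-1.8, -0.6, -3.6]
width: 0.0324
gripper_force: 40.0
```

```bash
python3 -c "
from to import *
n=np.array([-.5736,.0,.8192]);m=np.array([.624,.2362,.1528])
to(m+.023*n,-n,[-1,0,0])"
```

```text
t 20.925 turn deg [ 0.5873 -0.3357  0.1636] shift old axes [0.0016 0.0027 0.0079] shift in new axes [0.0017 0.0028 0.0078]
```

>>> move_arm --rows "0.5 -0.3 0 0.0015 0.0025 0 0.02;0 0 0 0 0 0 0.02;0 0 0 0 0 0 0.02"

```text
t: 21.3
eef_pos: [0.6061, 0.2375, 0.1823]
ee_rot: [-2.538, -0.005, -1.571]
force: [-0.5, -0.1, -2.4]
width: 0.0323
gripper_force: 40.0
```

```bash
python3 snap.py w8:wrist sc8:scene si8:side; python3 -c "
from to import *
n=np.array([-.5736,.0,.8192]);m=np.array([.624,.2362,.1528])
to(m+.023*n,-n,[-1,0,0])"
```

```text
[0.60610018 0.23750636 0.18230051] [-2.53776414 -0.00465814 -1.57053864] 21.3
[0.60611534 0.23755003 0.18229286] [-2.53777494 -0.00464229 -1.57049532] 21.35
[0.60613329 0.23751447 0.18224204] [-2.53782446 -0.00471919 -1.57054788] 21.4
t 21.45 turn deg [ 0.4128 -0.2168  0.1642] shift old axes [0.0013 0.0021 0.0113] shift in new axes [0.0013 0.0022 0.0113]
```

View pics/w8.png

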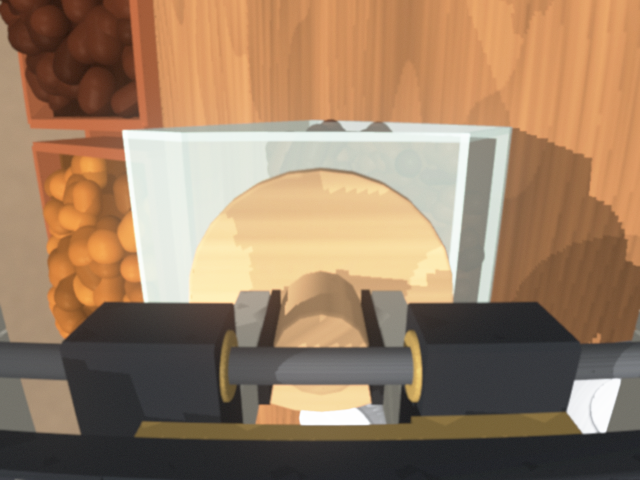

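The lid hovers over the mouth with the rim hidden beneath it. The pose doesn't follow the commands even though the forces are small, so I suspect a joint limit.

```bash
python3 -c "
from h import *
np.set_printoptions(precision=4,suppress=True)
s=arm.get_state();print(s['q'],s['qd'],s['joint_efforts'],s['force'],s['moment'])
import pickle
print(pickle.load(open('pics/w7.pkl','rb'))[0]['q'])
s,p,d=pickle.load(open('pics/w8.pkl','rb'));C=cloud('wrist',d,s);T=np.linalg.inv(tool(s));L=C@T[:3,:3].T+T[:3,3]
m=(np.linalg.norm(L[...,:2],axis=2)<.065)&(abs(L[...,2]-.0135)<.008)&(L[...,0]>.02);P=L[m]
c=P.mean(0);n=np.linalg.svd(P-c)[2][2];n*=-np.sign(n[2]);print(len(P),c,n,'tilt deg',np.degrees(n[:2]))
"
```

```text
[ 0.5034  0.1132 -0.9434  1.666  -0.2821 -2.0931] [-0.0017  0.0021  0.0002 -0.0008  0.0002 -0.0001] [  0.0019 -33.7483  24.2858   0.2238  -1.2118   0.0447] [-0.2508  0.1039 -1.67  ] [ 0.0044  2.2529 -0.0319]
[ 0.9746 -0.1337 -0.7771  0.797  -0.7255 -1.5322]
16991 [0.0358 0.0003 0.014 ] [ 0.0188  0.0001 -0.9998] tilt deg [1.0782 0.0046]
```

q4 sits at its 1.67 limit with q5 near singular. I'll fit the arm's kinematics from the logged states and look for another branch.

```bash
cat > kin.py <<'E'
from h import *;import pickle,glob,itertools
np.set_printoptions(precision=4,suppress=True)
S=[pickle.load(open(f,'rb'))[0] for f in sorted(glob.glob('pics/*.pkl'))]+[arm.get_state()]
A=lambda ax,t:Ro.from_euler(ax,t).as_matrix()
def chain(q,sg):
    R=[A('z',q[0])];
    for ax,i,k in(('y',1,1),('y',2,-1),('x',3,sg[0]),('y',4,-1),('x',5,sg[1])): R.append(R[-1]@A(ax,k*q[i]))
    return R
best=None
for sg in itertools.product((1,-1),repeat=2):
    M=[chain(s['q'],sg)[-1].T@tool(s)[:3,:3] for s in S];F=Ro.from_matrix(M).mean()
    e=max((F.inv()*Ro.from_matrix(m)).magnitude() for m in M)
    if best is None or e<best[0]: best=(e,sg,F.as_matrix())
e,sg,F=best
def cols(q):
    R=chain(q,sg);return np.c_[np.array([0,0,1.]),R[0][:,1],R[1][:,2],R[2][:,0],R[2][:,2],R[4][:,1],R[4][:,0]]
J=np.vstack([cols(s['q']) for s in S]);y=np.hstack([s['eef_pos'] for s in S])
par,res,rk,sv=np.linalg.lstsq(J,y,rcond=1e-4)
def fk(q): return cols(q)@par,chain(q,sg)[-1]@F
lo=np.array([-3.07,-1.43,-1.02,-3.03,-3.05,-3.03]);hi=np.array([3.07,2.12,1.25,1.67,0,3.03])
if __name__=='__main__':
    print('orient err',np.degrees(e),sg,'params h,yoff,upper,fore_x,elbow_z,wristlat,L',par,rk,'pos err',abs(J@par-y).max())
    from scipy.optimize import least_squares
    n=np.array([-.5736,0,.8192]);m=np.array([.624,.2362,.1528]);rng=np.random.default_rng(0)
    for k in(.023,.033,.063,.103):
        sol=[]
        for _ in range(150):
            f=lambda q:np.r_[(fk(q)[0]-m-k*n)*10,fk(q)[1][:,2]+n,1e-4*q[5]]
            r=least_squares(f,rng.uniform(lo,hi),bounds=(lo,hi))
            if r.cost<1e-6 and not any(np.linalg.norm(r.x[:5]-t[:5])<.05 for t in sol): sol.append(r.x)
        print(k);[print('  ',t) for t in sol]
E
python3 kin.py
```

```text
orient err 7.705874242423479e-14 (-1, -1) params h,yoff,upper,fore_x,elbow_z,wristlat,L [ 0.1988  0.      0.6016  0.4636  0.     -0.1918  0.37  ] 7 pos err 1.1102230246251565e-15
0.023
0.033
0.063
   [ 0.608   0.0593 -0.9523  1.4628 -0.3358  0.    ]
0.103
   [ 0.7712 -0.0077 -0.9225  1.1609 -0.451  -0.0001]
```

```bash
cat > k2.py <<'E'
from kin import *
from scipy.optimize import least_squares
n=np.array([-.5736,0,.8192]);m=np.array([.624,.2362,.1528]);rng=np.random.default_rng(1)
l,h=lo+.01,hi-.01
for k in(.023,.028,.033,.04):
    p=m+k*n;best=None;f=lambda q:np.r_[(fk(q)[0]-p)*100,fk(q)[1][:,2]+n,1e-4*q[5]]
    for _ in range(60):
        r=least_squares(f,rng.uniform(l,h),bounds=(l,h))
        if best is None or r.cost<best.cost: best=r
    q=best.x;P,R=fk(q);print(k,'limited: q',q,'pos err mm',(P-p)*1e3,'tool z',R[:,2],'err deg',np.degrees(np.arccos(-R[:,2]@n)))
    r=least_squares(f,[.5,.1,-.95,1.7,-.25,0]);print('   free q',r.x,r.cost)
print('home, tool tilt t from vertical, azimuth w:')
for t in(35,30,27,24,20,15):
  for w in(-30,0,30):
    z=np.array([np.sin(np.radians(t))*np.cos(np.radians(w)),np.sin(np.radians(t))*np.sin(np.radians(w)),-np.cos(np.radians(t))])
    p=m+.038*n-.0*z  ;p=(m+.034*n)+.011*z   # grasp point at lid z=60
    f=lambda q:np.r_[(fk(q)[0]-p)*10,fk(q)[1][:,2]-z,1e-4*q[5]]
    ok=[r.x for r in (least_squares(f,rng.uniform(l,h),bounds=(l,h)) for _ in range(12)) if r.cost<1e-6]
    print(t,w,ok[0][:5] if ok else None)
E
python3 k2.py
```

```text
0.023 limited: q [ 0.4998  0.1357 -0.9358  1.66   -0.2819  0.    ] pos err mm [-0.0001  0.0011  0.0037] tool z [ 0.5555 -0.0124 -0.8314] err deg 1.3123089949136137
   free q [ 0.4094  0.1302 -0.9442  1.878  -0.2419  0.    ] 1.3938464058775556e-09
0.028 limited: q [ 0.5024  0.1253 -0.9406  1.66   -0.2827  0.    ] pos err mm [-0.0001  0.0009  0.0028] tool z [ 0.5599 -0.0094 -0.8285] err deg 0.9159667891058412
   free q [ 0.4338  0.1209 -0.9482  1.8238 -0.2517 -0.    ] 1.3938464058839834e-09
0.033 limited: q [ 0.505   0.1149 -0.9454  1.66   -0.2835  0.    ] pos err mm [-0.0001  0.0006  0.0019] tool z [ 0.5644 -0.0063 -0.8255] err deg 0.439978036680458
   free q [ 0.4587  0.1118 -0.9513  1.7694 -0.2621 -0.    ] 1.3938464058869526e-09
0.04 limited: q [ 0.5086  0.1002 -0.9519  1.66   -0.2846  0.    ] pos err mm [-0.      0.0002  0.0006] tool z [ 0.5707 -0.002  -0.8212] err deg nan
   free q [ 0.4941  0.0992 -0.9542  1.6939 -0.2776 -0.    ] 1.3938464058920919e-09
home, tool tilt t from vertical, azimuth w:
35 -30 [ 0.8557  0.2535 -0.7593  1.0261 -0.7187]
35 0 None
35 30 None
30 -30 [ 0.8593
[... 192 characters left out ...]
 0.1605 -0.7971  0.9085 -0.3936]
27 30 [ 0.711   0.1492 -0.6383  0.2642 -0.3299]
24 -30 [ 0.85    0.2611 -0.5827  0.6295 -0.7443]
24 0 [ 0.7705  0.1783 -0.7049  0.6744 -0.4709]
24 30 [ 0.7117  0.167  -0.563   0.1816 -0.4347]
20 -30 [ 0.8336  0.2709 -0.5071  0.4955 -0.7796]
20 0 [ 0.7822  0.2039 -0.587   0.4586 -0.5759]
20 30 [ 0.7066  0.1934 -0.479   0.1179 -0.5578]
15 -30 [ 0.8027  0.2874 -0.4105  0.3445 -0.8384]
15 0 [ 0.7658  0.2387 -0.4557  0.2804 -0.7052]
15 30 [ 0.6978  0.2304 -0.3859  0.0699 -0.6977]k2.py:10: RuntimeWarning: invalid value encountered in arccos
  q=best.x;P,R=fk(q);print(k,'limited: q',q,'pos err mm',(P-p)*1e3,'tool z',R[:,2],'err deg',np.degrees(np.arccos(-R[:,2]@n)))
```

It is reachable at home with 1–2° of tool tilt error, which the lid can settle out. I'll back off slightly, change the tool axis to that and go in.

```bash
cat > k3.py <<'E'
from to import *
from kin import fk,lo,hi
from scipy.optimize import least_squares
n=np.array([-.5736,0,.8192]);m=np.array([.624,.2362,.1528]);z=np.array([.549,-.025,-.8354]);z/=np.linalg.norm(z)
print('axis err',np.degrees(np.arccos(-z@n)))
import sys
for k in map(float,sys.argv[1:]):
    p=m+(k-.011+.011)*n+0*z; p=m+(k+.011)*n+.011*z   # grasp point kept on the mouth axis
    print(k,end=' ');to(p,z,[-1,0,0])
    y=np.array([-1,0,0.]);y-=z*(y@z);y/=np.linalg.norm(y);R=np.c_[np.cross(y,z),y,z]
    r=least_squares(lambda q:np.r_[(fk(q)[0]-p)*10,(fk(q)[1]-R).ravel()],arm.get_state()['q']);print('   q',r.x,r.cost)
E
python3 k3.py .04 .032 .023
```

```text
axis err 2.1340003552110463
0.04 t 21.45 turn deg [-1.2869  1.2028 -0.7962] shift old axes [ 0.0016  0.0026 -0.0057] shift in new axes [ 0.0017  0.0027 -0.0056]
   q [ 0.6164  0.1112 -0.9244  1.4147 -0.349  -1.9275] 2.94613428799304e-27
0.032 t 21.45 turn deg [-1.2869  1.2028 -0.7962] shift old axes [0.0016 0.0025 0.0023] shift in new axes [0.0015 0.0025 0.0024]
   q [ 0.5832  0.1248 -0.9269  1.4828 -0.3305 -1.9692] 8.46209650985889e-30
0.023 t 21.45 turn deg [-1.2869  1.2028 -0.7962] shift old axes [0.0015 0.0024 0.0113] shift in new axes [0.0013 0.0022 0.0114]
   q [ 0.5448  0.1402 -0.928   1.5633 -0.3109 -2.0188] 8.137574353820978e-20
```

>>> move_arm --rows "-0.6 0.6 -0.4 0.0008 0.0013 -0.003 0.02;-0.7 0.6 -0.4 0.0008 0.0013 -0.003 0.02;0 0 0 0 0 0 0.02;0 0 0 0 0 0 0.02"

```text
t: 21.95
eef_pos: [0.6005, 0.2364, 0.1856]
ee_rot: [-2.56, -0.03, -1.57]
force: [-0.4, -0.9, -1.1]
width: 0.0325
gripper_force: 40.0
```

```bash
python3 k3.py .032 .023|grep -v ' q'
```

```text
axis err 2.1340003552110463
0.032 t 21.95 turn deg [-0.0025  0.0369  0.0341] shift old axes [ 0.0003 -0.0004  0.0083] shift in new axes [ 0.0003 -0.0004  0.0083]
0.023 t 21.95 turn deg [-0.0025  0.0369  0.0341] shift old axes [ 0.     -0.0006  0.0173] shift in new axes [ 0.     -0.0006  0.0173]
```

Tracking is good now. Lowering in small steps.

>>> move_arm --rows "0 0 0 0 -0.0003 0.004 0.02;0 0 0 0 0 0.004 0.02;0 0 0 0 0 0.003 0.02;0 0 0 0 0 0 0.02"

```text
t: 22.45
eef_pos: [0.6071, 0.235, 0.1762]
ee_rot: [-2.561, -0.03, -1.572]
force: [0.5, -0.6, -2.3]
width: 0.0323
gripper_force: 40.0
```

```bash
python3 k3.py .023|grep -v ' q'
```

```text
axis err 2.1340003552110463
0.023 t 22.45 turn deg [ 0.0459 -0.045  -0.023 ] shift old axes [-0.001  -0.0003  0.0058] shift in new axes [-0.001  -0.0003  0.0058]
```

>>> move_arm --rows "0 0 0 -0.001 -0.0003 0.002 0.02;0 0 0 0 0 0.002 0.02;0 0 0 0 0 0 0.02"

```text
t: 22.82
eef_pos: [0.6094, 0.2367, 0.1734]
ee_rot: [-2.561, -0.03, -1.571]
force: [0.0, 0.9, -2.1]
width: 0.0323
gripper_force: 40.0
```

```bash
python3 k3.py .023|grep -v ' q'
```

```text
axis err 2.1340003552110463
0.023 t 22.825 turn deg [0.0091 0.0091 0.0124] shift old axes [0.0007 0.0002 0.0023] shift in new axes [0.0007 0.0002 0.0023]
```

>>> move_arm --rows "0 0 0 0.0005 0 0.0015 0.02;0 0 0 0 0 0.001 0.02;0 0 0 0 0 0 0.02"

```text
t: 23.2
eef_pos: [0.6099, 0.2363, 0.1723]
ee_rot: [-2.559, -0.029, -1.569]
force: [-16.2, -2.4, 9.5]
width: 0.0324
gripper_force: 40.1
```

>>> move_arm --rows "0 0 0 0 0 0.001 0.02;0 0 0 0 0 0 0.02"

```text
t: 23.45
eef_pos: [0.6101, 0.2364, 0.1717]
ee_rot: [-2.559, -0.029, -1.569]
force: [-20.7, -3.9, 14.2]
width: 0.0329
gripper_force: 40.2
```

```bash
python3 k3.py .023|grep -v ' q'
```

```text
axis err 2.1340003552110463
0.023 t 23.45 turn deg [-0.0732  0.091   0.0788] shift old axes [ 0.0004 -0.0003  0.0004] shift in new axes [ 0.0004 -0.0003  0.0004]
```

There is about 25 N of contact along the mouth axis at the expected depth. Releasing gently.

>>> move_arm --rows "0 0 0 0 0 0 0.036;0 0 0 0 0 0 0.04;0 0 0 0 0 0 0.05;0 0 0 0 0 0 0.06;0 0 0 0 0 0 0.06" --squeeze 10

```text
t: 24.08
eef_pos: [0.6113, 0.236, 0.1704]
ee_rot: [-2.561, -0.03, -1.571]
force: [0.5, 0.3, 0.3]
width: 0.0588
gripper_force: 0.0
```

>>> move_arm --rows "0 0 0 0 0 -0.015 0.06;0 0 0 0 0 -0.025 0.06;0 0 0 0 0 -0.03 0.06;0 0 0 0 0 -0.03 0.06;0 0 0 0 0 -0.03 0.06;0 0 0 0 0 0 0.06"

```text
t: 24.82
eef_pos: [0.5396, 0.2408, 0.2816]
ee_rot: [-2.558, -0.026, -1.569]
force: [0.4, 0.4, 0.4]
width: 0.06
gripper_force: 0.0
```

```bash
python3 snap.py w9:wrist sc9:scene si9:side; cat > lid.py <<'E'
from h import *;import pickle,sys
np.set_printoptions(precision=4,suppress=True)
n=np.array([-.5736,0,.8192]);m=np.array([.6241,.2360,.1529])
s,p,d=pickle.load(open(f'pics/{sys.argv[1]}.pkl','rb'));C=cloud('wrist',d,s)
c0=m+.009*n;x=np.cross([0,1,0],n);y=np.array([0,1.,0]);D=C-c0;r=np.hypot(D@x,D@y)
h=cv2.cvtColor(p,cv2.COLOR_BGR2HSV);P=C[(r<.06)&(abs(D@n)<.012)&(h[...,1]>50)]
o,nn=c0,n
for t in(.01,.004,.002,.002): Q=P[abs((P-o)@nn)<t];o=Q.mean(0);nn=np.linalg.svd(Q-o)[2][2];nn*=np.sign(nn[2])
A=np.c_[(Q-o)@x,(Q-o)@y];(a,b),R=cv2.minEnclosingCircle(A.astype(np.float32));c=o+a*x+b*y
print('flange top',c,'R',R,'axis',nn,'seat off mm',(c-.009*nn-m)*1e3,'axis err deg',np.degrees(np.arccos(nn@n)),len(Q))
E
python3 lid.py w9
```

```text
[0.5395667  0.24075594 0.28163374] [-2.55827603 -0.02636351 -1.56896194] 24.825
[0.5396611  0.24022135 0.28028525] [-2.55933351 -0.02781833 -1.56935939] 24.875
[0.53973656 0.23960063 0.27928072] [-2.56031591 -0.02918862 -1.57002561] 24.925
flange top [0.6172 0.2366 0.1596] R 0.056840863078832626 axis [-0.5733  0.0009  0.8194] seat off mm [-1.7713  0.6286 -0.6529] axis err deg nan 16282lid.py:10: RuntimeWarning: invalid value encountered in arccos
  print('flange top',c,'R',R,'axis',nn,'seat off mm',(c-.009*nn-m)*1e3,'axis err deg',np.degrees(np.arccos(nn@n)),len(Q))
```

View pics/w9.png

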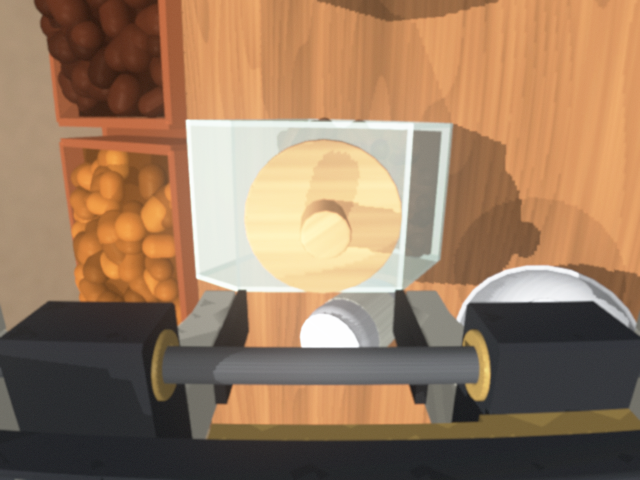

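The lid is home: the flange disc is centred at (323,215), parallel to the rim within about 0.1° and about 2 mm off. I've used all 10 pictures, so I'll check the scoop, crock and bystanders numerically.

```bash
python3 - <<'E'
from h import *;import pickle
np.set_printoptions(precision=4,suppress=True)
for t,n in(('sc9','scene'),('si9','side')):
    s,p,d=pickle.load(open(f'pics/{t}.pkl','rb'));C=cloud(n,d,s)
    r=np.linalg.norm(C[...,:2]-[.534,-.304],axis=2);P=C[(r<.12)&(C[...,2]>.12)&(C[...,2]<.25)]
    if len(P)>10: o=P.mean(0);u=np.linalg.svd(P-o)[2][0];u*=np.sign(u[2]);print(n,len(P),'top',P[P[:,2].argmax()],'axis',u)
    h=cv2.cvtColor(p,cv2.COLOR_BGR2HSV);Q=C[(h[...,0]<14)&(h[...,1]>110)&(abs(C[...,2]-.11)<.005)&(r<.08)]
    print('crock rim',len(Q),cv2.minEnclosingCircle(Q[:,:2].astype(np.float32)) if len(Q) else '')
    for k,c,z in(('tin',[.645,.371],.105),('bowl',[.473,.349],.05),('cap',[.752,-.202],.225)):
        Q=C[(np.linalg.norm(C[...,:2]-c,axis=2)<.09)&(abs(C[...,2]-z)<.008)];print(k,len(Q),cv2.minEnclosingCircle(Q[:,:2].astype(np.float32)) if len(Q) else '')
E
```

```text
scene 196 top [ 0.5706 -0.3106  0.2114] axis [ 0.2681 -0.0573  0.9617]
crock rim 305 ((0.5368549823760986, -0.30301356315612793), 0.054923977702856064)
tin 630 ((0.6276352405548096, 0.350619375705719), 0.06298425793647766)
bowl 407 ((0.46961089968681335, 0.3471434712409973), 0.07492413371801376)
cap 105 ((0.7523505687713623, -0.20081046223640442), 0.01563723012804985)
side 262 top [ 0.5696 -0.2913  0.2111] axis [ 0.2511 -0.0475  0.9668]
crock rim 325 ((0.535507082939148, -0.2993074357509613), 0.05540229007601738)
tin 802 ((0.6456975936889648, 0.34263405203819275), 0.07137633860111237)
bowl 684 ((0.46704068779945374, 0.3502834737300873), 0.07608403265476227)
cap 126 ((0.7489508390426636, -0.19689571857452393), 0.017969666048884392)
```

```bash
python3 -c "
from station import arm
print(arm.job_done())"
```

```text
the job is handed in; nothing more can be done
None
```

I handed the job in (no verdict was returned): the scoop stands handle up in the crock, leaning about 15°, the lid sits in the jar's mouth parallel to the rim and about 2 mm off centre, and no bystander was touched as far as I measured, though a clean final fix on the tin wasn't possible.

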